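Load the marking nests from a stacked kit

TASK

One kit of spindle parts stands stacked on the desk: a square bearing flange, a gear, a set collar and a brass bush. Take the stack down from the top, one part at a time, and load each part, same side up as it stands, into its own nest of the laser-marking fixture so that it is fully seated and flat: square flange in the square nest, gear in the large round nest, collar over the spigot, bush in the small round nest. Tip nothing over and leave the lens cap and the screwdriver where they lie.

Things in the scene. Friction and masses are not known exactly. Their poses are not given: they have to be found in the camera images.
- bearing_flange: Square bearing flange, pale aluminium, lowest part of the stack: plate 60 x 60 x 10 mm with a bolt hole in each corner and a round boss 36 mm across and 8 mm high on top (18 mm overall; best gripped across the boss, so that the fingers stay above the nest wall). Origin: centre of the underside; x and y parallel to the sides of the plate, z up.
- spur_gear: Steel spur gear, 49 mm across the teeth, toothed disc 10 mm thick with a hub 20 mm across standing 8 mm above it (18 mm overall; can be gripped across the hub once the collar is off, or across the upper half of the teeth). It lies on the boss of the flange. Origin: centre of the underside, z up.
- set_collar: Plain steel set collar (thick ring), outer diameter 40 mm, bore 24 mm, 16 mm high, with a small dark grub-screw hole in its side. It lies on the disc of the gear, round the hub. Grip it across the outside. Origin: centre of the underside, z up (along the bore).
- flanged_bush: Brass bush, top of the stack: round foot 31 mm across and 14 mm high, above it a neck 24 mm across up to 29 mm; best gripped across the neck. It stands on the collar. Origin: centre of the underside of the foot, z up.
- flange_nest: Fixed nest for the square flange: dark grey base plate 104 x 84 x 8 mm (long side along its x) with a square white plastic frame 82 x 82 mm, 5 mm high. Pocket 66 x 66 mm, square to the base, its inner wall (1 mm upright, then sloping) widening to 75 x 75 mm at the top edge as a lead-in. Pocket floor 8 mm, frame top 13 mm above the origin. Origin: centre of the underside; z up.
- gear_nest: Fixed nest for the gear: dark grey base plate 84 x 84 x 8 mm with a round white plastic ring 72 mm across, 5 mm high; round pocket 55 mm across (1 mm upright wall, then sloping), widening to 64 mm at the top edge. Pocket floor 8 mm, ring top 13 mm above the origin. Origin: centre of the underside, under the pocket's centre; z up.
- collar_nest: Fixed nest for the collar: dark grey base plate 66 x 66 x 8 mm with a dark steel disc 48 mm across and 3 mm thick, from whose centre a white plastic spigot stands up: 16 mm across, 12 mm high, the upper half tapering to 8 mm. The collar's seat (top of the disc) is 11 mm, the spigot's tip 23 mm above the origin. Origin: centre of the underside, under the spigot; z up.
- bush_nest: Fixed nest for the bush: dark grey base plate 66 x 66 x 8 mm with a round white plastic ring 56 mm across, 5 mm high; round pocket 37 mm across (1 mm upright wall, then sloping), widening to 46 mm at the top edge. Pocket floor 8 mm, ring top 13 mm above the origin. Origin: centre of the underside, under the pocket's centre; z up.
- black_lens_cap: Bystander: loose black lens cap, round, 66 mm across, 12 mm high, lying on the desk right of the work. Leave it alone. Origin: centre of the underside.
- yellow_screwdriver: Bystander: loose screwdriver with a yellow handle, 150 mm long, 24 mm high, lying on the desk left of the work. Leave it alone. Origin: middle of its length, underside; its length along y.
Things that resemble listed ones, but are neither listed nor needed, are in the scene too. What is shaped like the bearing_flange but purple is not meant.

How it is judged:
On the way, in this order (a step that is already met when the one before it is completed fails the run):
1. The brass bush is seated in its nest (horizontal distance between flanged_bush and bush_nest below 0.008 m and z of flanged_bush in the frame of bush_nest between 0.0055 and 0.0105 m and angle between flanged_bush's own z axis and vertical below 0.08 rad and contact force between flanged_bush and the fingers below 0.05 N), for 0.2 s.
2. The collar is seated over its spigot (horizontal distance between set_collar and collar_nest below 0.008 m and z of set_collar in the frame of collar_nest between 0.0085 and 0.0135 m and angle between set_collar's own z axis and vertical below 0.08 rad and contact force between set_collar and the fingers below 0.05 N), for 0.2 s.
3. The gear is seated in its nest (horizontal distance between spur_gear and gear_nest below 0.008 m and z of spur_gear in the frame of gear_nest between 0.0055 and 0.0105 m and angle between spur_gear's own z axis and vertical below 0.08 rad and contact force between spur_gear and the fingers below 0.05 N), for 0.2 s.
4. The square flange is seated in its nest (horizontal distance between bearing_flange and flange_nest below 0.008 m and z of bearing_flange in the frame of flange_nest between 0.0055 and 0.0105 m and angle between bearing_flange's own z axis and vertical below 0.08 rad and contact force between bearing_flange and the fingers below 0.05 N), for 0.2 s.
At the end, for the whole second after the job is handed in: All four parts released and at rest, each in its own nest: centre within 8 mm of the nest's centre, underside within 2.5 mm of the nest's seat (8 mm above the nest's origin, 11 mm for the collar), tilted less than 0.08 rad. Lens cap and screwdriver within 25 mm of where they lay (horizontal distance between flanged_bush and bush_nest below 0.008 m and z of flanged_bush in the frame of bush_nest between 0.0055 and 0.0105 m and angle between each of flanged_bush, set_collar, spur_gear, bearing_flange's own z axis and vertical below 0.08 rad and horizontal distance between set_collar and collar_nest below 0.008 m and z of set_collar in the frame of collar_nest between 0.0085 and 0.0135 m and horizontal distance between spur_gear and gear_nest below 0.008 m and z of spur_gear in the frame of gear_nest between 0.0055 and 0.0105 m and horizontal distance between bearing_flange and flange_nest below 0.008 m and z of bearing_flange in the frame of flange_nest between 0.0055 and 0.0105 m and linear speed of each of flanged_bush, set_collar, spur_gear, bearing_flange below 0.02 m/s and distance of each of black_lens_cap, yellow_screwdriver from where it was at the start of the episode below 0.025 m); the robot touches nothing.
It fails at once if A kit part is tipped over (by more than 0.6 rad) (angle between any of flanged_bush, set_collar, spur_gear, bearing_flange's own z axis and vertical above 0.6 rad).
It fails at once if The lens cap or the screwdriver is moved by more than 25 mm (distance of any of black_lens_cap, yellow_screwdriver from where it was at the start of the episode above 0.025 m).
It also fails if it takes over 120 s, if anything falls off the work surface, if the arm or the gripper's body presses on something with over 40 N, if the wrist force passes 120 N, or if a joint passes its speed limit or range.

ROBOT

A 6-joint arm with a two-finger parallel gripper is mounted at the origin on a cart in front of the work surface, level with it; the furniture and walls round the work are solid. World frame = base frame: x ahead of the robot, y to its left, z up, the work surface at z = 0. Lengths are in m, angles in rad, forces in N, time in s.
With the tool pointing down it reaches from about 0.4 to 0.825 m from the base axis. Payload 7 kg.
Tool frame: the origin (TCP) lies on the centre line of the jaws, within the pads' length; the fingertips stand 19 mm ahead of it and the grasp point (between the pads) is the TCP; z points along the fingers, y is the line along which they close (so a half turn about z gives the same grasp; the last joint's range is limited). The gripper opens to 88 mm and grips with 3 to 60 N. Pads are 19 mm wide; open, the fingers measure 130 mm over their backs; the gripper's body (78 mm by 193 mm) begins 47 mm behind the grasp point.
Start: joints at [-0.959, 0.359, 0.012, 0, -1.224, -0.288], TCP at [0.215, -0.64, 0.246] pointing down, gripper open.
Joint ranges: [-3.07, 3.07], [-1.43, 2.12], [-1.02, 1.25], [-3.03, 1.67], [-3.05, -0], [-3.03, 3.03]. Speed limits (rad/s): [2.39, 2.39, 3.01, 3.14, 3.14, 3.14].

INTERFACE

Orientations are given as [roll, pitch, yaw] about the fixed x, y, z axes, in that order (R = Rz(yaw) Ry(pitch) Rx(roll)).
In Python, from station import arm, imaging, models gives the robot as it stands.
- The arm moves only by the tool play_rows, never from a script. Its arguments are lists of equal length, an entry for each row: "travel": the shift along the tool's x, y, z in units of 25 mm (1.0 is 25 mm), a list of three; "twist": the turn about the tool's z in units of 0.15 rad (1.0 is 0.15 rad). A call has 1 to 8 rows; each row shifts and turns the commanded pose from where the row before left it, along the tool's axes as they then stand; what a row does not reach is not made up. A row lasts 1/8 s, in which the tool goes at most 62.5 mm and 10.7 degrees, less where a joint would pass 70% of its speed; a pose out of reach is approached as far as the arm can. A call with a number of a shift or a turn outside -1 to 1 is refused whole. A call with a gripper value outside its range is refused whole. "fingers" is the opening, from 0 (shut) to 1 (fully open), set as the call begins (left out, the last holds). The fingers move at their own pace and stop on an object; "newtons" is the grip in N (left out, the last holds). Time passes only in rows, so rows that do not move let the fingers close. It gives the time, the measured TCP pose, the force, the opening and the grip force at its end, in the units of the state.
- arm.get_state(): the state, without advancing time (a new reading comes with each control period).
- imaging.grab_frame(name): name is "side" or "top"; returns a dict with "pixels" (480x640x3 uint8, red, green, blue), "fx", "fy", "cx", "cy" (pixels), "distortion" ([k1, k2, p1, p2, k3] as OpenCV has them; the pictures are not rectified), "R" (3x3) and "t" (3): a world point X has camera coordinates R X + t. Camera axes: x right, y down, z forward; pixel columns grow to the right and rows downward; lengths in m; the calibration is good to about 2 mm. A picture is of the moment at which its call begins. There is no depth.
- arm.job_done(): hands the job in; it is judged then, once.
Trained networks look in the newest picture that a camera, given by its name, has taken for a name from the list of things; names that differ only in an ending like _2 or _b are one class to them, and where a whole thing is asked for, a point or a joint stands for the part that bears it (a point fixed in the world has none). Each returns a list of dicts, best first, with "confidence" (0 to 1); they miss things now and then, are a little off and sometimes report something else, mostly with a low value. They report only what shows in the picture. A call takes as long as a camera call. They do not tell look-alikes from the thing itself.
- models.boxes_of(name, camera): "extent" ([centre column, centre row, width, height] in pixels, round what is visible of it).
- models.silhouettes(name, camera): "pixels" (480x640 bool, what is visible of it) and "extent" ([centre column, centre row, width, height] in pixels, round what is visible of it).
The state is a dict: "t": time; "q": joint angles; "qd": joint speeds; "joint_efforts": joint torques, N m; "eef_pos": TCP position; "ee_rot": TCP orientation; "force": force on the tool from outside, world axes, zero at the start; "moment": the same for the moment, N m; "width": finger opening in m; "gripper_force": force on a finger pad.
Only numpy, scipy, OpenCV 4.12 (cv2) and the standard library are available. Lean on these libraries where they do the work, as an engineer would, in place of code of your own. Each camera call takes 0.05 s, during which the arm holds its last target. There are 200 camera calls.

## Working session

There is one attempt and no reset: what is moved stays moved. The work goes in short steps, Python scripts to look and compute and a tool call to move; the robot and the scene stay as the last step left them, time stands still between calls to the robot, and variables do not carry over. Pictures are saved under pics/ and viewed, at most 14 in all, crops included, and the job is handed in when it is done.

Besides the shell and the picture viewer there is one more tool, called after ">>>" by a JSON object that holds its "op" and its "data". play_rows: Moves the arm, as the interface text tells. Shifts and turns lie within -1 to 1; 1 stands for 25 mm of shift or 0.15 rad of turn. Its arguments: {"type":"object","properties":{"travel":{"type":"array","items":{"type":"array","items":{"type":"number"}}},"twist":{"type":"array","items":{"type":"number"}},"fingers":{"type":"number"},"newtons":{"type":"number"}},"required":["travel","twist"]}

```bash
mkdir -p pics; cat > h.py <<'E'
import numpy as np,cv2
from station import arm,imaging,models
E
python3 - <<'E'
from h import *
for c in("top","side"):
    f=imaging.grab_frame(c); cv2.imwrite(f"pics/{c}0.png",f["pixels"][:,:,::-1])
    print(c,f["fx"],f["fy"],f["cx"],f["cy"],f["distortion"],np.array(f["R"]).round(3).tolist(),np.array(f["t"]).round(3).tolist(), (-np.array(f["R"]).T@f["t"]).round(3))
    for n in "bearing_flange spur_gear set_collar flanged_bush flange_nest gear_nest collar_nest bush_nest black_lens_cap yellow_screwdriver".split():
        print(n,[(round(b["confidence"],2),np.round(b["extent"]).astype(int).tolist()) for b in models.boxes_of(n,c)])
print(arm.get_state())
E
```

```text
top 551.4274404282424 551.4274404282424 321.94780348268455 251.91183549844297 [-0.02322805  0.          0.          0.          0.        ] [[-0.025, -1.0, 0.01], [-0.994, 0.023, -0.111], [0.11, -0.013, -0.994]] [-0.003, 0.546, 1.039] [ 0.427 -0.002  1.093]
bearing_flange [(0.91, [462, 300, 43, 43]), (0.73, [406, 290, 39, 38])]
spur_gear [(0.52, [408, 287, 18, 4])]
set_collar []
flanged_bush [(0.63, [409, 290, 17, 18])]
flange_nest [(0.75, [220, 292, 54, 65])]
gear_nest [(0.62, [314, 291, 54, 57])]
collar_nest [(0.89, [370, 223, 39, 39])]
bush_nest [(0.55, [257, 207, 40, 40])]
black_lens_cap [(0.79, [443, 236, 31, 33]), (0.31, [406, 283, 12, 16])]
yellow_screwdriver [(0.82, [185, 225, 73, 12])]
side 458.47719556676816 458.47719556676816 316.7566913105228 240.70750335512767 [-0.11920159  0.          0.          0.          0.        ] [[1.0, -0.02, 0.012], [0.001, -0.488, -0.873], [0.023, 0.873, -0.488]] [-0.523, 0.059, 0.877] [ 0.503 -0.747  0.485]
bearing_flange [(0.78, [289, 328, 48, 16])]
spur_gear [(0.5, [283, 326, 31, 15]), (0.23, [366, 306, 49, 37])]
set_collar [(0.52, [285, 31
[... 352 characters left out ...]
, 16, 21])]
{'t': 1.1, 'q': array([-9.58918406e-01,  3.58580708e-01,  1.18992855e-02, -2.98177161e-05,
       -1.22405771e+00, -2.88110138e-01]), 'qd': array([-5.93908875e-04,  8.17906581e-05, -1.45114347e-03,  9.15647959e-04,
        7.19150410e-04,  1.43059160e-03]), 'joint_efforts': array([ 2.28260997e-04, -5.82402956e+01,  2.93305153e+01,  7.00273633e+00,
        1.25520135e-02, -1.86219654e-05]), 'eef_pos': array([ 0.21474207, -0.63991622,  0.24556804]), 'ee_rot': array([-3.14154579e+00,  4.31390620e-05, -2.81783500e+00]), 'force': array([-0.29829366,  0.26566159, -0.78982877]), 'moment': array([ 0.03653684, -0.03327849,  0.04498044]), 'gripper_force': 0.0, 'width': 0.08770135068612617}
```

```bash
python3 - <<'E'
import cv2
a=cv2.imread("pics/top0.png")[160:360,140:500]; cv2.imwrite("pics/topc.png",cv2.resize(a,None,fx=2.2,fy=2.2,interpolation=2))
a=cv2.imread("pics/side0.png")[180:360,230:470]; cv2.imwrite("pics/sidec.png",cv2.resize(a,None,fx=3.2,fy=3.2,interpolation=2))
E
```

```text
(no output)
```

View pics/topc.png

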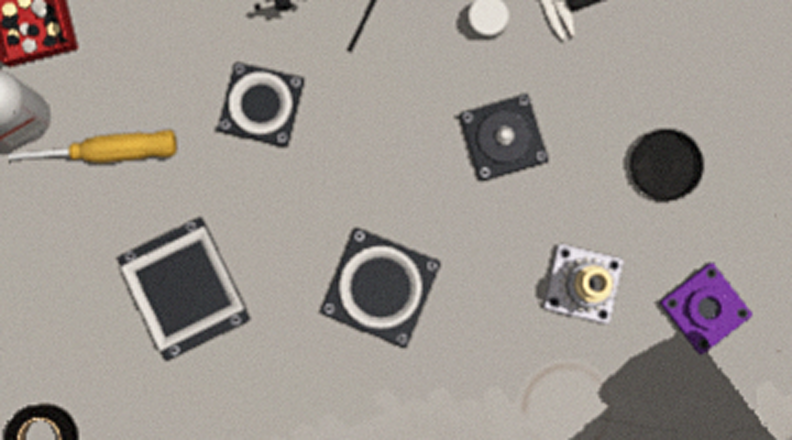

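View pics/sidec.png

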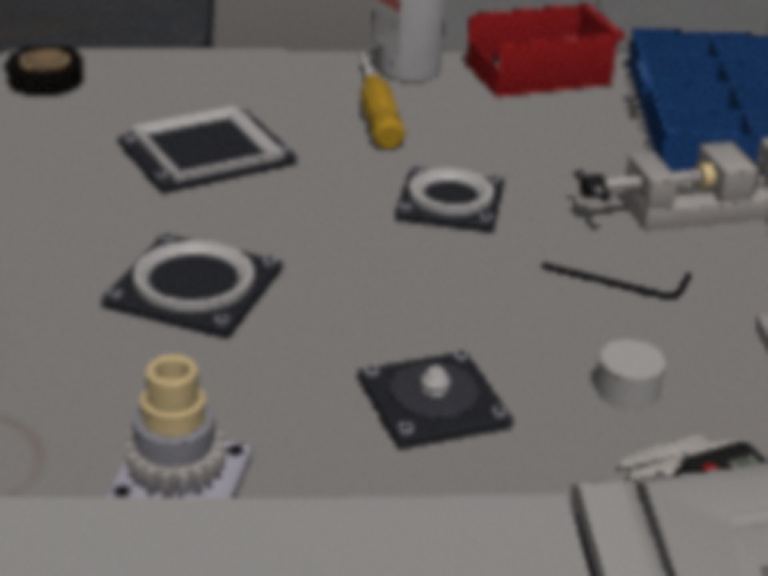

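View pics/side0.png

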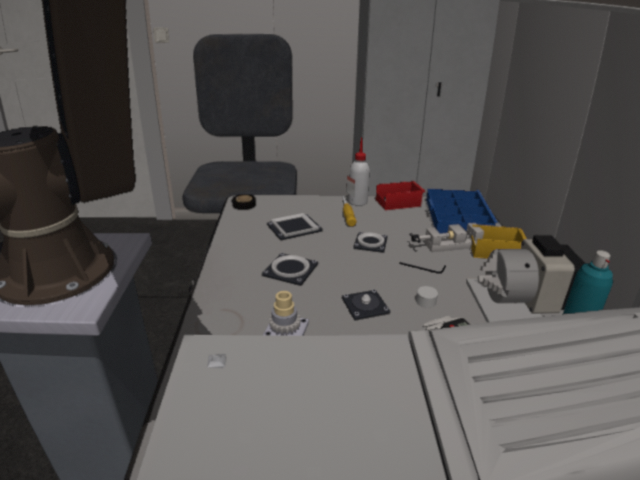

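```bash
cat >> h.py <<'E'
def norm(f,p):
    K=np.array([[f["fx"],0,f["cx"]],[0,f["fy"],f["cy"]],[0,0,1]])
    return cv2.undistortPoints(np.array(p,float).reshape(-1,1,2),K,np.array(f["distortion"])).reshape(-1,2)
def plane(f,p,z):
    R=np.array(f["R"]);C=-R.T@np.array(f["t"]);d=np.c_[norm(f,p),np.ones(len(norm(f,p)))]@R
    return C+d*((z-C[2])/d[:,2])[:,None]
def tri(fs,ps):
    P=[np.c_[np.array(f["R"]),np.array(f["t"])] for f in fs]
    X=cv2.triangulatePoints(P[0],P[1],norm(fs[0],ps[0]).T,norm(fs[1],ps[1]).T);return (X[:3]/X[3]).ravel()
def proj(f,X):
    K=np.array([[f["fx"],0,f["cx"]],[0,f["fy"],f["cy"]],[0,0,1]])
    return cv2.projectPoints(np.array(X,float).reshape(-1,1,3),cv2.Rodrigues(np.array(f["R"]))[0],np.array(f["t"],float),K,np.array(f["distortion"]))[0].reshape(-1,2)
def white(f,box,thr,m=4):
    # biggest bright blob in the box -> hull points
    g=cv2.cvtColor(f["pixels"],cv2.COLOR_RGB2GRAY);x,y,w,h=box
    M=np.zeros_like(g);x0,x1,y0,y1=[int(v) for v in(x-w/2-m,x+w/2+m,y-h/2-m,y+h/2+m)]
    M[y0:y1,x0:x1]=g[y0:y1,x0:x1]>thr
    n,L,s,c=cv2.connectedComponentsWithStats(M);
    return M,L,s,c
E
python3 - <<'E'
from h import *
f={c:imaging.grab_frame(c) for c in("top","side")}
for n in "flanged_bush flange_nest gear_nest collar_nest bush_nest bearing_flange black_lens_cap".split():
  r={}
  for c in f:
    S=models.silhouettes(n,c)[:2]
    for s in S:
      p=s["pixels"].astype(np.uint8)
      h=cv2.convexHull(cv2.findNonZero(p)); mr=cv2.minAreaRect(h); m=cv2.moments(h)
      ctr=(m["m10"]/m["m00"],m["m01"]/m["m00"]) if m["m00"] else None
      print(n,c,round(s["confidence"],2),np.round(ctr,1),p.sum(),np.round(mr[1],1),round(mr[2],1), plane(f[c],[ctr],0.01).round(4)[0])
      r.setdefault(c,ctr)
  if len(r)==2: print("  tri",tri((f["top"],f["side"]),([r["top"]],[r["side"]])).round(4))
im=f["top"]["pixels"][:,:,::-1].copy();cv2.imwrite("pics/top1.png",im)
g=cv2.cvtColor(im,cv2.COLOR_BGR2GRAY);print(g[275:310:3,300:332:3]);print(g[215:232,360:380:2])
E
```

```text
flanged_bush top 0.62 [408.9 288.2] 190 [15.6 16.3] 45.0 [ 0.472  -0.1852  0.01  ]
flanged_bush side 0.72 [283.  303.5] 459 [26. 20.] 90.0 [ 0.4634 -0.1162  0.01  ]
  tri [ 0.4687 -0.1775  0.0563]
flange_nest top 0.75 [223.2 290.5] 2336 [54.  44.7] 64.2 [0.4762 0.1793 0.01  ]
flange_nest side 0.91 [293.7 225.9] 988 [23.2 51.7] 79.0 [0.4749 0.1723 0.01  ]
flange_nest side 0.28 [285.6 324.6] 219 [13.3 29.8] 77.9 [ 0.47   -0.1723  0.01  ]
  tri [0.4755 0.1799 0.0061]
gear_nest top 0.7 [312.1 289.9] 1797 [42.6 43. ] 22.2 [0.4733 0.005  0.01  ]
gear_nest side 0.73 [290.2 268.5] 1059 [48.5 26.9] 15.3 [ 0.4723 -0.0054  0.01  ]
gear_nest side 0.58 [288.2 328. ] 278 [17. 43.] 90.0 [ 0.4744 -0.1808  0.01  ]
  tri [0.4727 0.005  0.0034]
collar_nest top 0.69 [368. 222.] 1033 [32.1 33. ] 73.7 [ 0.6054 -0.1093  0.01  ]
collar_nest side 0.61 [365.  304.5] 1012 [28.3 43.8] 78.3 [ 0.6036 -0.1197  0.01  ]
  tri [ 0.6059 -0.1099  0.0027]
bush_nest top 0.63 [257.9 206.8] 1030 [32.8 32.5] 13.4 [0.6412 0.1093 0.01  ]
bush_nest top 0.48 [408.9 288.1] 195 [16. 16.] 90.0 [ 0.4721 -0.1853  0.01  ]
bush_nest s
[... 1145 characters left out ...]
71  73  70]
 [ 73  75  70  75  71  73  70  72  78  79]
 [ 78  70  74  74 112 110  68  72  77  75]
 [ 77  79  73  77 136 159 118  75  82  82]
 [ 73  71  56  87 173 211 156  71  76  79]
 [ 79  76  51 101 202 229 182  81  82  78]
 [ 70  70  53 107 205 228 204  82  82  76]
 [ 73  77  54 107 164 209 185  75  71  78]
 [ 73  76  66 109 132 181 159  72  76  72]
 [ 77  75  81  71 138 187 117  70  73  77]
 [ 74  70  81  42 107 142  76  75  76  70]
 [ 77  71  70  64  74  76  75  72  77  78]
 [ 74  74  76  75  75  74  76  78  74  80]
 [ 70  72  68  71  76  74  78  81  76  68]
 [ 53  74  73  81  75  78  77  73  73  68]
 [ 48  68  76  75  74  76  72  74  76  62]
 [ 55  56  79  82  76  78  77  79  64  59]]
```

View pics/top0.png

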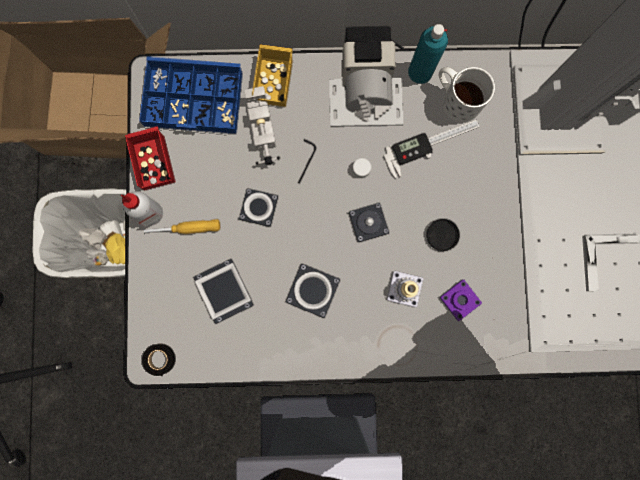

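```bash
python3 - <<'E'
from h import *
f={c:imaging.grab_frame(c) for c in("top","side")}
t=f["top"]
def ell(c,x,y,w,h,thr,z):
    g=cv2.cvtColor(f[c]["pixels"],cv2.COLOR_RGB2GRAY); M=np.zeros_like(g)
    M[y-h:y+h,x-w:x+w]=g[y-h:y+h,x-w:x+w]>thr
    cs,_=cv2.findContours(M,cv2.RETR_CCOMP,cv2.CHAIN_APPROX_NONE)
    cs=sorted(cs,key=len)[-2:]
    for q in cs:
        if len(q)<5: continue
        e=cv2.fitEllipse(q); P=plane(f[c],[e[0]],z)[0]
        print(c,np.round(e[0],1),np.round(e[1],1),P.round(4),len(q))
for a in [("top",313,291,23,23,140),("side",290,268,27,16,110),("top",258,207,17,17,140),("side",370,241,18,12,110)]: ell(*a,.013)
ell("top",370,221,8,8,130,.022); ell("side",366,299,8,8,110,.020)
g=cv2.cvtColor(t["pixels"],cv2.COLOR_RGB2GRAY);M=np.zeros_like(g);M[258:325,190:256]=g[258:325,190:256]>150
M[:, :]=M; 
# nest frame: keep only pixels inside base silhouette (erode desk out)
cs,h=cv2.findContours((g<110).astype(np.uint8),cv2.RETR_CCOMP,cv2.CHAIN_APPROX_NONE)
for q in cs:
    m=cv2.moments(q)
    if m["m00"]>400 and 195<m["m10"]/m["m00"]<250 and 260<m["m01"]/m["m00"]<320:
        r=cv2.minAreaRect(q);b=cv2.boxPoints(r)
        for z in(.008,):
            B=plane(t,b,z);print("fn",np.round(r[0],1),np.round(r[1],1),B.mean(0).round(4),np.linalg.norm(np.diff(B,axis=0),axis=1).round(4),np.degrees(np.arctan2(*(B[1]-B[0])[[1,0]])).round(2))
a=np.hstack([cv2.resize(f["top"]["pixels"][266:314,380:430],(400,384),interpolation=cv2.INTER_CUBIC),cv2.resize(f["side"]["pixels"][288:336,260:310],(400,384),interpolation=cv2.INTER_CUBIC)])
cv2.imwrite("pics/st.png",a[:,:,::-1])
E
```

```text
top [312.9 290.1] [28.7 29.7] [0.4727 0.0034 0.013 ] 83
top [312.6 290.1] [36.3 36.4] [0.4727 0.0041 0.013 ] 103
side [290.1 266.3] [15.9 30.2] [ 0.4721 -0.0021  0.013 ] 68
side [289.7 262.1] [24.  54.4] [0.4709 0.013  0.013 ] 171
top [258.3 206.6] [19.2 20. ] [0.641  0.1081 0.013 ] 55
top [257.9 206.4] [27.3 27.8] [0.6415 0.109  0.013 ] 78
side [370.4 239.8] [ 8.9 18.6] [0.6397 0.1028 0.013 ] 40
side [369.3 236.2] [17.6 36.7] [0.6391 0.1185 0.013 ] 119
top [370.1 221.2] [5.9 6.7] [ 0.6051 -0.1121  0.022 ] 17
side [365.8 298.4] [6.7 7.2] [ 0.6047 -0.1157  0.02  ] 19
fn [222.6 290.7] [32.2 33.5] [0.476  0.1807 0.008 ] [0.0655 0.0637 0.0651] -64.51
```

View pics/st.png

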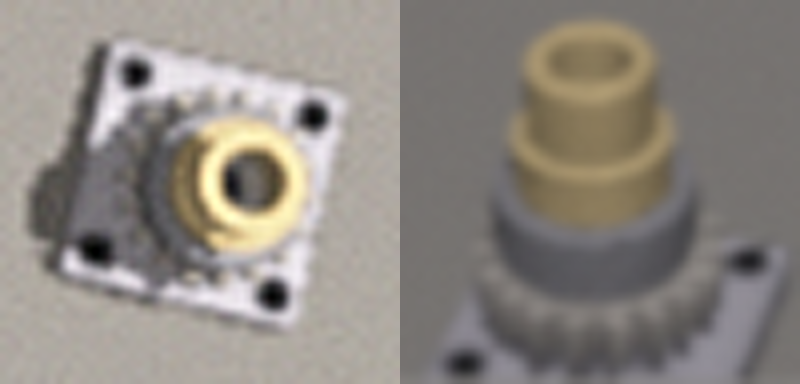

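```bash
python3 - <<'E'
from h import *
f={c:imaging.grab_frame(c) for c in("top","side")};t,s=f["top"],f["side"]
a=[[411.3,288.3]];b=[[283.2,295.3]]
print(tri((t,s),(a,b)),plane(t,a,.073),plane(s,b,.073))
h=np.array([[135,72],[313,115],[272,295],[95,248]])/8+[380,266]-.5
B=plane(t,h,.010);print(B.mean(0),np.linalg.norm(np.diff(B,axis=0),axis=1),[np.degrees(np.arctan2(*(B[j]-B[i])[[1,0]])) for i,j in((0,1),(1,2),(3,2),(0,3))])
# triangulated nest ring centres
for n,a,b in(("gear",[312.7,290.1],[290.1,266.3]),("bush",[258.1,206.5],[370.4,239.8]),("spig",[370.1,221.2],[365.8,298.4])):
    print(n,tri((t,s),([a],[b])))
E
```

```text
[ 0.46853503 -0.17910889  0.07299076] [[ 0.46904516 -0.17907475  0.073     ]] [[ 0.46802653 -0.17917381  0.073     ]]
[ 0.47194962 -0.17754007  0.01      ] [0.04505436 0.04549603 0.04483914] [np.float64(-105.00212650310975), np.float64(164.7066962810111), np.float64(-106.27494535306198), np.float64(164.99153515718407)]
gear [0.47234105 0.00386346 0.00916578]
bush [0.64124406 0.10897859 0.00960174]
spig [ 0.60546347 -0.11264847  0.01772346]
```

>>> {"op": "play_rows", "data": {"travel": [[-0.9,0.85,0],[-0.97,0.9,0],[-0.97,0.9,0],[-0.97,0.9,0],[-0.97,0.9,0],[-0.97,0.9,0],[-0.97,0.9,0],[-0.97,0.9,0]], "twist": [0,0,0,0,0,0,0,0], "fingers": 0.5, "newtons": 15}}

```text
t: 3.1
eef_pos: [0.3406, -0.4084, 0.2458]
ee_rot: [-3.141, 0.0, -2.818]
force: [0.4, -0.2, -0.8]
width: 0.044
gripper_force: 0.0
```

```bash
cat >> h.py <<'E'
def rel(x,y,z):
    s=arm.get_state();p=s["eef_pos"];w=s["ee_rot"][2];d=np.array([x,y,z])-p
    print("t",round(s["t"],2),"at",p.round(4),"rot",s["ee_rot"].round(3),"q6",s["q"][5].round(2),"w",round(s["width"],4),"F",s["force"].round(1),"gf",round(s["gripper_force"],1))
    print("units",np.round([(d@[np.cos(w),np.sin(w),0])/.025,(d@[np.sin(w),-np.cos(w),0])/.025,-d[2]/.025],2))
E
python3 -c "from h import *;rel(.4687,-.179,.12)"
```

```text
t 3.1 at [ 0.3406 -0.4084  0.2458] rot [-3.141  0.    -2.818] q6 -0.74 w 0.044 F [ 0.4 -0.2 -0.8] gf 0.0
units [-7.78  7.07  5.03]
```

>>> {"op": "play_rows", "data": {"travel": [[-1,0.9,0.4],[-1,0.9,0.6],[-1,0.9,0.6],[-1,0.9,0.7],[-1,0.9,0.7],[-1,0.9,0.7],[-1,0.9,0.7],[-0.75,0.75,0.6]], "twist": [0,0,0,0,0,0,0,0]}}

```text
t: 4.1
eef_pos: [0.4684, -0.1794, 0.1202]
ee_rot: [-3.141, 0.0, -2.817]
force: [-0.1, -0.5, -0.4]
width: 0.0439
gripper_force: 0.0
```

>>> {"op": "play_rows", "data": {"travel": [[0,0,0],[0,0,0]], "twist": [0,0]}}

```text
t: 4.35
eef_pos: [0.4679, -0.1806, 0.1208]
ee_rot: [-3.141, 0.0, -2.817]
force: [-0.3, -0.8, -0.2]
width: 0.0441
gripper_force: 0.0
```

```bash
python3 -c "from h import *;rel(.4687,-.179,.0785)"
```

```text
t 4.35 at [ 0.4679 -0.1806  0.1208] rot [-3.141  0.    -2.817] q6 -1.27 w 0.0441 F [-0.3 -0.8 -0.2] gf 0.0
units [-0.05  0.05  1.69]
```

>>> {"op": "play_rows", "data": {"travel": [[-0.05,0.05,0.6],[0,0,0.6],[0,0,0.49],[0,0,0],[0,0,0]], "twist": [0,0,0,0,0]}}

```text
t: 4.97
eef_pos: [0.4687, -0.1791, 0.0783]
ee_rot: [-3.141, -0.0, -2.818]
force: [1.1, 0.4, 1.0]
width: 0.0441
gripper_force: 0.0
```

```bash
python3 - <<'E'
from h import *
rel(.4687,-.179,.0785)
f={c:imaging.grab_frame(c) for c in("top","side")}
a=np.hstack([cv2.resize(f["top"]["pixels"][250:320,370:440],(390,390),interpolation=2),cv2.resize(f["side"]["pixels"][260:340,240:320],(390,390),interpolation=2)])
cv2.imwrite("pics/g1.png",a[:,:,::-1])
E
```

```text
t 4.97 at [ 0.4687 -0.1791  0.0783] rot [-3.141 -0.    -2.818] q6 -1.27 w 0.0441 F [1.1 0.4 1. ] gf 0.0
units [-0.    0.   -0.01]
```

View pics/g1.png

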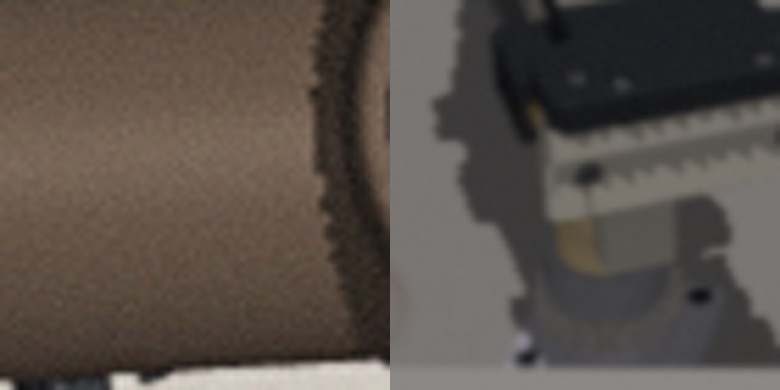

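The picture shows the near finger at side pixel about (300,315), in front of the bush neck; nothing is disturbed. Closing now.

>>> {"op": "play_rows", "data": {"travel": [[0,0,0],[0,0,0],[0,0,0],[0,0,0]], "twist": [0,0,0,0], "fingers": 0.2, "newtons": 15}}

```text
t: 5.58
eef_pos: [0.4687, -0.179, 0.0785]
ee_rot: [-3.141, 0.0, -2.818]
force: [0.2, 0.0, 1.8]
width: 0.024
gripper_force: 15.0
```

>>> {"op": "play_rows", "data": {"travel": [[0,0,-0.2],[0,0,-0.6],[0,0,-1],[0,0,-0.6],[0,0,0]], "twist": [0,0,0,0,0]}}

```text
t: 6.2
eef_pos: [0.4693, -0.1789, 0.1398]
ee_rot: [-3.141, 0.003, -2.818]
force: [0.2, -0.7, -2.1]
width: 0.0241
gripper_force: 15.0
```

```bash
python3 -c "from h import *;rel(.6412,.1087,.10)"
```

```text
t 6.2 at [ 0.4693 -0.1789  0.1398] rot [-3.141e+00  3.000e-03 -2.818e+00] q6 -1.27 w 0.0241 F [ 0.2 -0.7 -2.1] gf 15.0
units [-10.18   8.72   1.59]
```

>>> {"op": "play_rows", "data": {"travel": [[-0.6,0.5,0],[-0.95,0.8,0],[-1,0.85,0],[-1,0.85,0],[-1,0.85,0],[-1,0.85,0],[-1,0.85,0],[-1,0.85,0]], "twist": [0,0,0,0,0,0,0,0]}}

```text
t: 7.2
eef_pos: [0.5967, 0.0346, 0.1371]
ee_rot: [3.141, -0.002, -2.817]
force: [-0.5, 1.1, -0.4]
width: 0.0237
gripper_force: 15.0
```

>>> {"op": "play_rows", "data": {"travel": [[-0.95,0.85,0.3],[-0.8,0.7,0.5],[-0.5,0.4,0.5],[-0.4,0.37,0.3],[0,0,0],[0,0,0]], "twist": [0,0,0,0,0,0]}}

```text
t: 7.95
eef_pos: [0.6407, 0.1083, 0.0985]
ee_rot: [-3.141, -0.0, -2.818]
force: [0.2, 0.1, -0.9]
width: 0.0237
gripper_force: 15.0
```

```bash
python3 - <<'E'
from h import *
rel(.6412,.1087,.043)
f={c:imaging.grab_frame(c) for c in("top","side")}
a=np.hstack([cv2.resize(f["top"]["pixels"][160:250,200:320],(400,300),interpolation=2),cv2.resize(f["side"]["pixels"][190:280,300:420],(400,300),interpolation=2)])
cv2.imwrite("pics/b1.png",a[:,:,::-1])
E
```

```text
t 7.95 at [0.6407 0.1083 0.0985] rot [-3.141 -0.    -2.818] q6 -1.71 w 0.0237 F [ 0.2  0.1 -0.9] gf 15.0
units [-0.02  0.01  2.22]
```

View pics/b1.png

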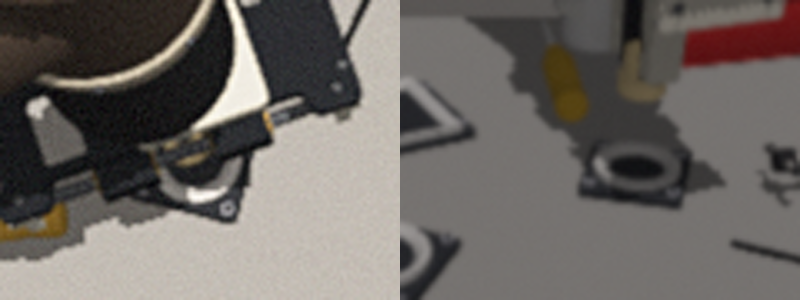

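The bush hangs upright at side pixel about (396,213), straight over the ring (395,240); the screwdriver at side (385,218) is well clear. Lowering.

>>> {"op": "play_rows", "data": {"travel": [[-0.02,0.01,0.5],[0,0,0.6],[0,0,0.5],[0,0,0.4],[0,0,0.2],[0,0,0],[0,0,0]], "twist": [0,0,0,0,0,0,0]}}

```text
t: 8.93
eef_pos: [0.6415, 0.1094, 0.0434]
ee_rot: [3.142, 0.0, -2.818]
force: [0.1, -0.1, -0.8]
width: 0.0239
gripper_force: 15.0
```

>>> {"op": "play_rows", "data": {"travel": [[0,0,0.03],[0,0,0],[0,0,0]], "twist": [0,0,0]}}

```text
t: 9.3
eef_pos: [0.6413, 0.1092, 0.0426]
ee_rot: [3.142, 0.0, -2.818]
force: [-0.9, -0.1, -1.8]
width: 0.0238
gripper_force: 15.0
```

>>> {"op": "play_rows", "data": {"travel": [[0,0,0],[0,0,0],[0,0,0],[0,0,-0.3],[0,0,-0.8],[0,0,-1],[0,0,-1],[0,0,-1]], "twist": [0,0,0,0,0,0,0,0], "fingers": 0.4}}

```text
t: 10.3
eef_pos: [0.6413, 0.1092, 0.1466]
ee_rot: [3.142, 0.001, -2.818]
force: [1.1, -0.1, 0.5]
width: 0.0353
gripper_force: 0.0
```

```bash
python3 -c "from h import *;rel(.4687,-.179,.14)"
```

```text
t 10.3 at [0.6413 0.1092 0.1466] rot [ 3.142e+00  1.000e-03 -2.818e+00] q6 -1.71 w 0.0353 F [ 1.1 -0.1  0.5] gf 0.0
units [10.22 -8.73  0.26]
```

>>> {"op": "play_rows", "data": {"travel": [[0.6,-0.5,0],[1,-0.85,0],[1,-0.85,0],[1,-0.85,0],[0.8,-0.7,0],[0.4,-0.3,0],[0,0,0]], "twist": [0,0,0,0,0,0,0]}}

```text
t: 11.18
eef_pos: [0.5596, -0.0255, 0.1452]
ee_rot: [3.142, 0.0, -2.819]
force: [0.7, 0.2, 1.1]
width: 0.0349
gripper_force: 0.0
```

```bash
python3 - <<'E'
from h import *
rel(.4687,-.179,.06)
f={c:imaging.grab_frame(c) for c in("top","side")}
a=np.hstack([cv2.resize(f["top"]["pixels"][266:314,380:430],(400,384),interpolation=2),cv2.resize(f["side"]["pixels"][288:336,260:310],(400,384),interpolation=2)])
b=np.hstack([cv2.resize(f["top"]["pixels"][190:224,230:297],(400,203),interpolation=2),cv2.resize(f["side"]["pixels"][220:254,336:403],(400,203),interpolation=2)])
cv2.imwrite("pics/st2.png",np.vstack([a,b])[:,:,::-1])
E
```

```text
t 11.18 at [ 0.5596 -0.0255  0.1452] rot [ 3.142  0.    -2.819] q6 -1.55 w 0.0349 F [0.7 0.2 1.1] gf 0.0
units [ 5.4  -4.67  3.41]
```

View pics/st2.png

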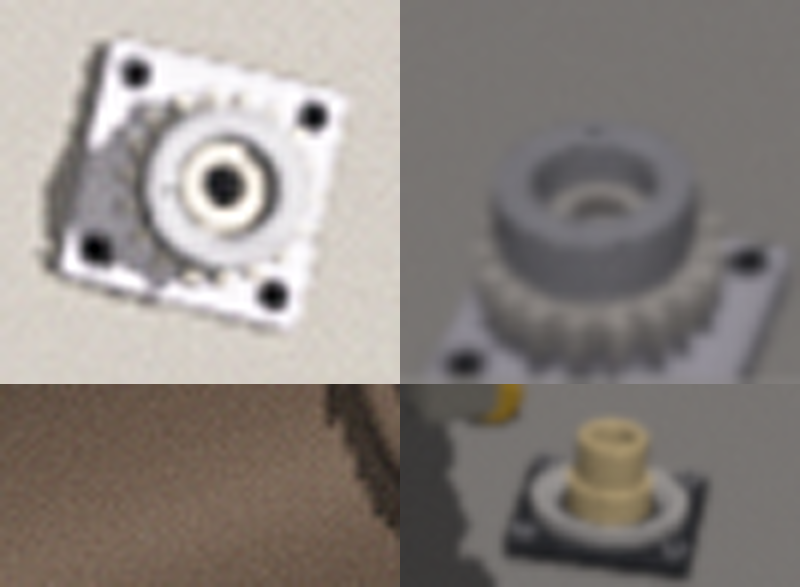

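The bush sits upright inside its ring (side pixel 370,241), and the rest of the stack is undisturbed: collar top centre at top-view pixel (408,289), side (334,310 in crop scale).

```bash
python3 - <<'E'
from h import *
f={c:imaging.grab_frame(c) for c in("top","side")};t,s=f["top"],f["side"]
a=np.array([[228,187]])/8+[380,266]-.5;b=np.array([[195,183]])/8+[260,288]-.5;h=np.array([[225,184]])/8+[380,266]-.5
P=tri((t,s),(a,b));print(P,plane(t,a,.044),plane(s,b,.044),"hub",plane(t,h,.036))
for d in np.deg2rad(range(0,360,60)): pass
th=np.linspace(0,2*np.pi,60)
im=[]
for c,(y0,x0) in(("top",(266,380)),("side",(288,260))):
    m=cv2.resize(f[c]["pixels"][y0:y0+48,x0:x0+50],(400,384),interpolation=2).copy()
    for r,z,X in((.02,.044,P),):
        q=(proj(f[c],np.c_[P[0]+r*np.cos(th),P[1]+r*np.sin(th),0*th+z])-[x0,y0]+.5)*8
        cv2.polylines(m,[q.astype(np.int32)],True,(255,0,0))
    im.append(m)
cv2.imwrite("pics/ov.png",np.hstack(im)[:,:,::-1]);rel(P[0],P[1],.052)
E
```

```text
[ 0.46878852 -0.17792788  0.04321207] [[ 0.46929148 -0.17776122  0.044     ]] [[ 0.468317   -0.17899301  0.044     ]] hub [[ 0.47034729 -0.17840973  0.036     ]]
t 11.38 at [ 0.5603 -0.0243  0.145 ] rot [-3.142  0.    -2.817] q6 -1.55 w 0.035 F [ 0.8  0.5 -0.7] gf 0.0
units [ 5.43 -4.66  3.72]
```

View pics/ov.png

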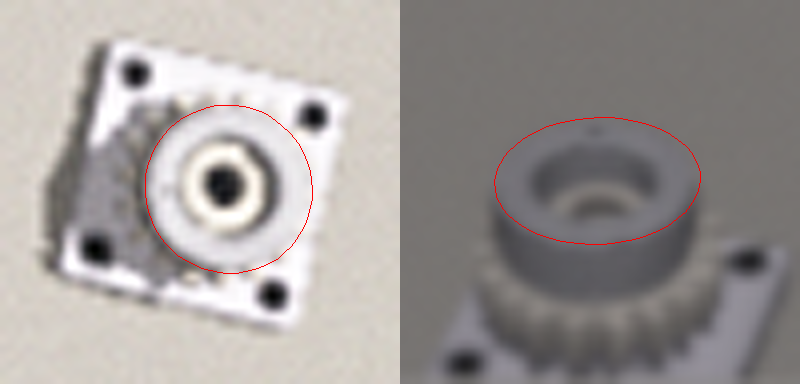

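>>> {"op": "play_rows", "data": {"travel": [[0.6,-0.5,0],[1,-0.85,0],[1,-0.85,0.2],[1,-0.85,0.4],[1,-0.85,0.5],[0.6,-0.5,0.5],[0.23,-0.26,0.4],[0,0,0]], "twist": [0,0,0,0,0,0,0,0], "fingers": 0.65}}

```text
t: 12.38
eef_pos: [0.4678, -0.1788, 0.0943]
ee_rot: [3.141, -0.001, -2.818]
force: [-0.1, -0.5, 0.2]
width: 0.0572
gripper_force: 0.0
```

```bash
python3 -c "from h import *;rel(.4688,-.178,.051)"
```

```text
t 12.38 at [ 0.4678 -0.1788  0.0943] rot [ 3.141e+00 -1.000e-03 -2.818e+00] q6 -1.28 w 0.0572 F [-0.1 -0.5  0.2] gf 0.0
units [-0.05  0.02  1.73]
```

>>> {"op": "play_rows", "data": {"travel": [[-0.05,0.02,0.5],[0,0,0.6],[0,0,0.4],[0,0,0.23],[0,0,0],[0,0,0]], "twist": [0,0,0,0,0,0]}}

```text
t: 13.12
eef_pos: [0.4694, -0.1777, 0.0521]
ee_rot: [-3.141, 0.0, -2.818]
force: [0.7, -1.5, -0.0]
width: 0.0572
gripper_force: 0.0
```

>>> {"op": "play_rows", "data": {"travel": [[0,0,0],[0,0,0],[0,0,0],[0,0,0]], "twist": [0,0,0,0], "fingers": 0.35, "newtons": 20}}

```text
t: 13.62
eef_pos: [0.4693, -0.1777, 0.0521]
ee_rot: [-3.141, 0.0, -2.818]
force: [-0.7, -0.2, 2.2]
width: 0.0385
gripper_force: 20.0
```

>>> {"op": "play_rows", "data": {"travel": [[0,0,-0.2],[0,0,-0.5],[0,0,-0.8],[0,0,-0.7],[0,0,0]], "twist": [0,0,0,0,0]}}

```text
t: 14.25
eef_pos: [0.4701, -0.1777, 0.1086]
ee_rot: [-3.14, 0.003, -2.818]
force: [-0.3, 0.7, -1.4]
width: 0.0392
gripper_force: 20.0
```

```bash
python3 -c "from h import *;rel(.6053,-.112,.075)"
```

```text
t 14.25 at [ 0.4701 -0.1777  0.1086] rot [-3.140e+00  3.000e-03 -2.818e+00] q6 -1.28 w 0.0392 F [-0.3  0.7 -1.4] gf 20.0
units [-5.96  0.77  1.34]
```

>>> {"op": "play_rows", "data": {"travel": [[-0.5,0.1,0],[-1,0.13,0],[-1,0.13,0.1],[-1,0.13,0.3],[-1,0.13,0.3],[-0.9,0.1,0.3],[-0.56,0.05,0.3],[0,0,0]], "twist": [0,0,0,0,0,0,0,0]}}

```text
t: 15.25
eef_pos: [0.6045, -0.1116, 0.073]
ee_rot: [3.141, -0.002, -2.817]
force: [-0.9, 0.3, -1.0]
width: 0.0387
gripper_force: 20.0
```

>>> {"op": "play_rows", "data": {"travel": [[0,0,0]], "twist": [0]}}

```text
t: 15.38
eef_pos: [0.6037, -0.1122, 0.0742]
ee_rot: [3.141, -0.001, -2.818]
force: [0.4, -0.7, -1.7]
width: 0.0388
gripper_force: 20.0
```

```bash
python3 -c "
from h import *
rel(.6053,-.112,.036)
f=imaging.grab_frame('side');cv2.imwrite('pics/c1.png',cv2.resize(f['pixels'][260:340,310:420],(550,400),interpolation=2)[:,:,::-1])"
```

```text
t 15.38 at [ 0.6037 -0.1122  0.0742] rot [ 3.141e+00 -1.000e-03 -2.818e+00] q6 -1.38 w 0.0388 F [ 0.4 -0.7 -1.7] gf 20.0
units [-0.06 -0.01  1.53]
```

View pics/c1.png

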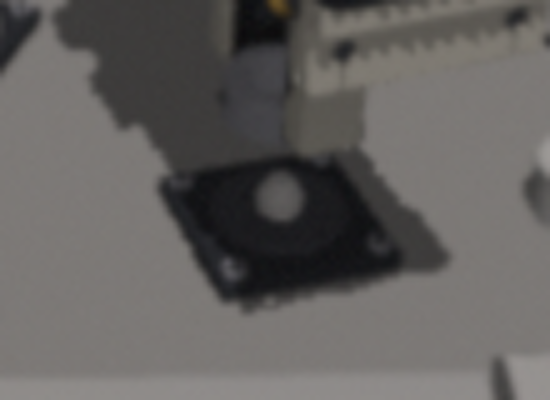

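The collar hangs level at side pixel about (362,280), over the spigot at (366,299); nothing else is near. Lowering.

>>> {"op": "play_rows", "data": {"travel": [[-0.06,-0.01,0.4],[0,0,0.5],[0,0,0.35],[0,0,0.2],[0,0,0.08],[0,0,0],[0,0,0]], "twist": [0,0,0,0,0,0,0]}}

```text
t: 16.3
eef_pos: [0.606, -0.1118, 0.0364]
ee_rot: [-3.141, 0.001, -2.818]
force: [-0.5, 0.4, -1.9]
width: 0.0388
gripper_force: 20.0
```

>>> {"op": "play_rows", "data": {"travel": [[0,0,0.04],[0,0,0],[0,0,0]], "twist": [0,0,0]}}

```text
t: 16.68
eef_pos: [0.6058, -0.1118, 0.0352]
ee_rot: [-3.142, 0.0, -2.818]
force: [0.4, 0.5, -0.9]
width: 0.0385
gripper_force: 20.0
```

>>> {"op": "play_rows", "data": {"travel": [[0,0,0],[0,0,0],[0,0,0],[0,0,-0.3],[0,0,-0.8],[0,0,-1],[0,0,-1],[0,0,0]], "twist": [0,0,0,0,0,0,0,0], "fingers": 0.62}}

```text
t: 17.68
eef_pos: [0.6073, -0.1118, 0.1154]
ee_rot: [-3.14, 0.004, -2.817]
force: [0.2, -0.0, -0.0]
width: 0.0543
gripper_force: 0.0
```

>>> {"op": "play_rows", "data": {"travel": [[-0.1,0.5,0],[-0.3,1,0],[-0.3,1,0],[-0.3,1,0],[0,0.5,0],[0,0.5,0],[0,0,0]], "twist": [0,0,0,0,0,0,0]}}

```text
t: 18.55
eef_pos: [0.5932, 0.0033, 0.1124]
ee_rot: [3.142, -0.0, -2.817]
force: [0.7, -0.8, 0.5]
width: 0.0541
gripper_force: 0.0
```

```bash
python3 - <<'E'
from h import *
f={c:imaging.grab_frame(c) for c in("top","side")}
a=np.hstack([cv2.resize(f["top"]["pixels"][266:314,380:430],(400,384),interpolation=2),cv2.resize(f["side"]["pixels"][288:336,260:310],(400,384),interpolation=2)])
b=np.hstack([cv2.resize(f["top"]["pixels"][206:240,336:403],(400,203),interpolation=2),cv2.resize(f["side"]["pixels"][283:317,330:397],(400,203),interpolation=2)])
cv2.imwrite("pics/st3.png",np.vstack([a,b])[:,:,::-1]);rel(.4697,-.178,.06)
E
```

```text
t 18.65 at [0.5936 0.0026 0.1125] rot [-3.142 -0.    -2.818] q6 -1.58 w 0.0544 F [-0.   0.8 -0.4] gf 0.0
units [ 7.   -5.27  2.1 ]
```

View pics/st3.png

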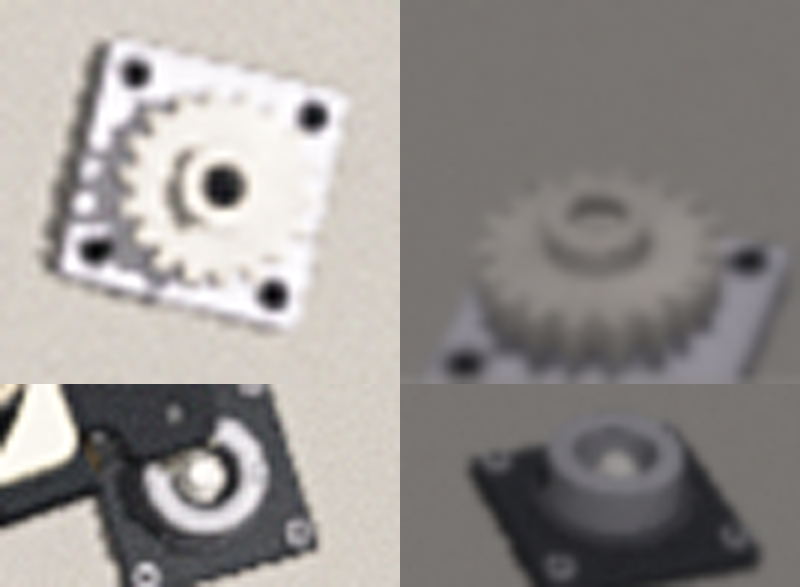

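The collar sits flat round its spigot (side pixel 366,299). The gear's hub bore shows at top (407.4,288.6) and side (284.2,314).

```bash
python3 - <<'E'
from h import *
f={c:imaging.grab_frame(c) for c in("top","side")};t,s=f["top"],f["side"]
a=np.array([[223,185]])/8+[380,266]-.5;b=np.array([[198,212]])/8+[260,288]-.5
P=tri((t,s),(a,b));print(P,plane(t,a,.036),plane(s,b,.036))
rel(P[0],P[1],.048)
E
```

```text
[ 0.46938857 -0.17794975  0.03609876] [[ 0.47011963 -0.17791887  0.036     ]] [[ 0.46865517 -0.17789405  0.036     ]]
t 18.75 at [0.5937 0.0023 0.1126] rot [-3.142  0.    -2.818] q6 -1.58 w 0.0543 F [-0.1 -0.6  0.1] gf 0.0
units [ 7.01 -5.26  2.58]
```

>>> {"op": "play_rows", "data": {"travel": [[0.6,-0.5,0],[1,-0.75,0],[1,-0.75,0],[1,-0.75,0],[1,-0.75,0],[1,-0.75,0.4],[0.9,-0.65,0.5],[0.5,-0.36,0.5]], "twist": [0,0,0,0,0,0,0,0], "fingers": 0.5}}

```text
t: 19.75
eef_pos: [0.4675, -0.1794, 0.0774]
ee_rot: [3.142, 0.0, -2.82]
force: [0.7, 0.0, -0.3]
width: 0.0439
gripper_force: 0.0
```

>>> {"op": "play_rows", "data": {"travel": [[0,0,0],[0,0,0],[0,0,0]], "twist": [0,0,0]}}

```text
t: 20.12
eef_pos: [0.4704, -0.1771, 0.0779]
ee_rot: [-3.141, 0.001, -2.817]
force: [-0.6, -0.2, 0.1]
width: 0.0439
gripper_force: 0.0
```

```bash
python3 -c "from h import *;rel(.4694,-.178,.0485)"
```

```text
t 20.12 at [ 0.4704 -0.1771  0.0779] rot [-3.141e+00  1.000e-03 -2.817e+00] q6 -1.28 w 0.0439 F [-0.6 -0.2  0.1] gf 0.0
units [ 0.05 -0.02  1.18]
```

>>> {"op": "play_rows", "data": {"travel": [[0.03,-0.02,0.4],[0,0,0.4],[0,0,0.25],[0,0,0.13],[0,0,0],[0,0,0],[0,0,0]], "twist": [0,0,0,0,0,0,0]}}

```text
t: 21.0
eef_pos: [0.4692, -0.1783, 0.0483]
ee_rot: [-3.141, 0.0, -2.818]
force: [-0.1, -0.4, 0.4]
width: 0.044
gripper_force: 0.0
```

>>> {"op": "play_rows", "data": {"travel": [[0,0,0],[0,0,0],[0,0,0],[0,0,0],[0,0,0]], "twist": [0,0,0,0,0], "fingers": 0.12, "newtons": 25}}

```text
t: 21.62
eef_pos: [0.4691, -0.1782, 0.0481]
ee_rot: [-3.142, 0.0, -2.818]
force: [-0.3, -0.0, 0.6]
width: 0.0192
gripper_force: 25.0
```

>>> {"op": "play_rows", "data": {"travel": [[0,0,-0.2],[0,0,-0.5],[0,0,-0.8],[0,0,-0.6],[0,0,0],[0,0,0]], "twist": [0,0,0,0,0,0]}}

```text
t: 22.38
eef_pos: [0.4688, -0.1782, 0.1003]
ee_rot: [3.141, -0.0, -2.818]
force: [0.6, 0.8, -1.7]
width: 0.0193
gripper_force: 25.0
```

```bash
python3 -c "from h import *;rel(.4725,.0037,.075)"
```

```text
t 22.38 at [ 0.4688 -0.1782  0.1003] rot [ 3.141 -0.    -2.818] q6 -1.28 w 0.0193 F [ 0.6  0.8 -1.7] gf 25.0
units [-2.45  6.85  1.01]
```

>>> {"op": "play_rows", "data": {"travel": [[-0.2,0.5,0],[-0.35,1,0],[-0.35,1,0],[-0.35,1,0.1],[-0.35,1,0.2],[-0.35,1,0.3],[-0.3,0.8,0.2],[-0.2,0.55,0.2]], "twist": [0,0,0,0,0,0,0,0]}}

```text
t: 23.38
eef_pos: [0.4723, 0.0049, 0.0749]
ee_rot: [-3.142, -0.001, -2.817]
force: [-0.2, -0.3, -0.8]
width: 0.0195
gripper_force: 25.0
```

>>> {"op": "play_rows", "data": {"travel": [[0,0,0],[0,0,0],[0,0,0]], "twist": [0,0,0]}}

```text
t: 23.75
eef_pos: [0.4726, 0.0031, 0.0756]
ee_rot: [-3.142, 0.0, -2.819]
force: [-0.1, 0.2, -1.1]
width: 0.02
gripper_force: 25.0
```

```bash
python3 -c "
from h import *
rel(.4725,.0037,.0385)
f=imaging.grab_frame('side');cv2.imwrite('pics/g2.png',cv2.resize(f['pixels'][220:310,230:350],(600,450),interpolation=2)[:,:,::-1])"
```

```text
t 23.75 at [0.4726 0.0031 0.0756] rot [-3.142  0.    -2.819] q6 -1.67 w 0.02 F [-0.1  0.2 -1.1] gf 25.0
units [-0.    0.02  1.49]
```

View pics/g2.png

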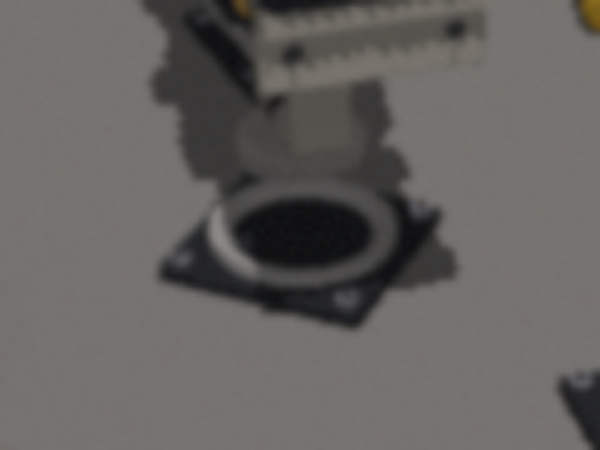

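The gear hangs level at side pixel about (290,248), over the ring at (290,266).

>>> {"op": "play_rows", "data": {"travel": [[0,0.02,0.4],[0,0,0.5],[0,0,0.35],[0,0,0.15],[0,0,0.08],[0,0,0],[0,0,0]], "twist": [0,0,0,0,0,0,0]}}

```text
t: 24.68
eef_pos: [0.4727, 0.0042, 0.0388]
ee_rot: [3.142, 0.001, -2.818]
force: [-0.2, 0.1, -1.1]
width: 0.0194
gripper_force: 25.0
```

>>> {"op": "play_rows", "data": {"travel": [[0,0,0.02],[0,0,0],[0,0,0]], "twist": [0,0,0]}}

```text
t: 25.05
eef_pos: [0.4725, 0.0041, 0.0381]
ee_rot: [3.142, 0.0, -2.818]
force: [0.2, -0.7, -1.1]
width: 0.019
gripper_force: 25.0
```

>>> {"op": "play_rows", "data": {"travel": [[0,0,0],[0,0,0],[0,0,0],[0,0,-0.3],[0,0,-0.8],[0,0,-1],[0,0,-0.8],[0,0,0]], "twist": [0,0,0,0,0,0,0,0], "fingers": 0.4}}

```text
t: 26.05
eef_pos: [0.4736, 0.0045, 0.1124]
ee_rot: [3.141, 0.004, -2.818]
force: [-0.9, -0.2, -0.7]
width: 0.0351
gripper_force: 0.0
```

>>> {"op": "play_rows", "data": {"travel": [[-0.5,0,0],[-1,0,0],[-1,0,0],[-1,0,0],[-0.5,0,0],[0,0,0]], "twist": [0,0,0,0,0,0], "fingers": 0.6}}

```text
t: 26.8
eef_pos: [0.5674, 0.0359, 0.1095]
ee_rot: [-3.142, -0.002, -2.818]
force: [0.1, -0.5, 0.2]
width: 0.0524
gripper_force: 0.0
```

```bash
python3 - <<'E'
from h import *
f={c:imaging.grab_frame(c) for c in("top","side")}
a=np.hstack([cv2.resize(f["top"]["pixels"][266:314,380:430],(400,384),interpolation=2),cv2.resize(f["side"]["pixels"][288:336,260:310],(400,384),interpolation=2)])
b=np.hstack([cv2.resize(f["top"]["pixels"][274:308,280:347],(400,203),interpolation=2),cv2.resize(f["side"]["pixels"][250:284,257:324],(400,203),interpolation=2)])
cv2.imwrite("pics/st4.png",np.vstack([a,b])[:,:,::-1]);rel(.471,-.1775,.03)
E
```

```text
t 26.9 at [0.5664 0.0356 0.11  ] rot [ 3.141e+00 -1.000e-03 -2.818e+00] q6 -1.65 w 0.0525 F [0.4 0.5 0.9] gf 0.0
units [ 6.33 -6.87  3.2 ]
```

View pics/st4.png

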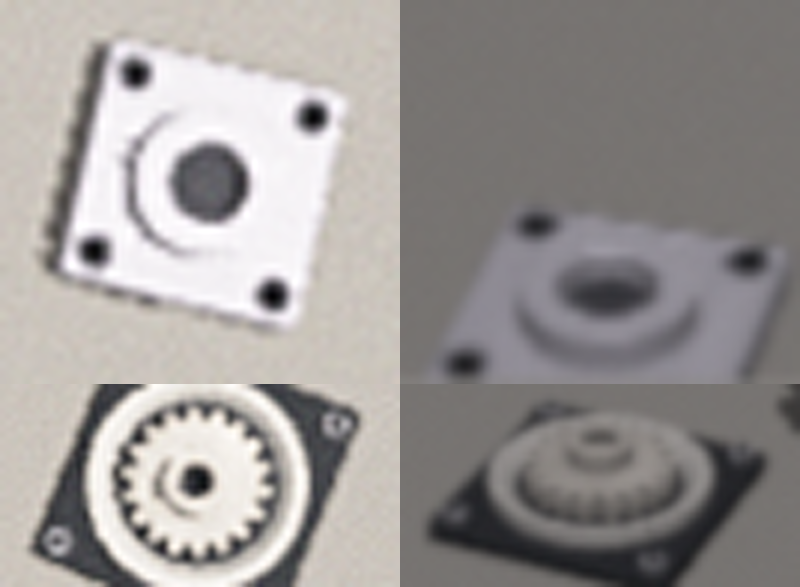

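The gear lies flat in its ring (side pixel 290,267), and the bare flange's bore shows at top (405.6,288.4) and side (285.4,323.1).

```bash
python3 - <<'E'
from h import *
f={c:imaging.grab_frame(c) for c in("top","side")};t,s=f["top"],f["side"]
a=np.array([[209,183]])/8+[380,266]-.5;b=np.array([[207,285]])/8+[260,288]-.5
P=tri((t,s),(a,b));print(P,plane(t,a,.018),plane(s,b,.018))
rel(P[0],P[1],.0305)
E
```

```text
[ 0.47070225 -0.17763764  0.01751246] [[ 0.47141876 -0.17751042  0.018     ]] [[ 0.47000128 -0.17829909  0.018     ]]
t 27.0 at [0.5665 0.0356 0.1105] rot [ 3.141 -0.    -2.818] q6 -1.65 w 0.0523 F [0.2 0.5 0.1] gf 0.0
units [ 6.35 -6.87  3.2 ]
```

>>> {"op": "play_rows", "data": {"travel": [[0.5,-0.6,0],[0.9,-0.95,0],[0.9,-0.95,0],[0.9,-0.95,0],[0.9,-0.95,0.2],[0.9,-0.95,0.4],[0.8,-0.9,0.5],[0.55,-0.62,0.5]], "twist": [0,0,0,0,0,0,0,0]}}

```text
t: 28.0
eef_pos: [0.4698, -0.179, 0.0706]
ee_rot: [-3.142, 0.001, -2.819]
force: [-0.4, -0.3, -0.3]
width: 0.0527
gripper_force: 0.0
```

>>> {"op": "play_rows", "data": {"travel": [[0,0,0.4],[0,0,0],[0,0,0],[0,0,0]], "twist": [0,0,0,0]}}

```text
t: 28.5
eef_pos: [0.472, -0.177, 0.061]
ee_rot: [-3.141, 0.001, -2.817]
force: [0.4, 0.4, -0.5]
width: 0.0526
gripper_force: 0.0
```

```bash
python3 -c "from h import *;rel(.4707,-.1777,.0305)"
```

```text
t 28.5 at [ 0.472 -0.177  0.061] rot [-3.141e+00  1.000e-03 -2.817e+00] q6 -1.28 w 0.0526 F [ 0.4  0.4 -0.5] gf 0.0
units [ 0.06 -0.01  1.22]
```

>>> {"op": "play_rows", "data": {"travel": [[0.04,-0.01,0.4],[0,0,0.4],[0,0,0.25],[0,0,0.15],[0,0,0],[0,0,0],[0,0,0]], "twist": [0,0,0,0,0,0,0]}}

```text
t: 29.38
eef_pos: [0.4708, -0.178, 0.0308]
ee_rot: [-3.141, 0.001, -2.818]
force: [0.2, 0.4, 0.3]
width: 0.0527
gripper_force: 0.0
```

>>> {"op": "play_rows", "data": {"travel": [[0,0,0],[0,0,0],[0,0,0],[0,0,0],[0,0,0]], "twist": [0,0,0,0,0], "fingers": 0.3, "newtons": 25}}

```text
t: 30.0
eef_pos: [0.4706, -0.178, 0.0306]
ee_rot: [-3.142, 0.0, -2.818]
force: [-1.2, 0.9, 1.6]
width: 0.0347
gripper_force: 25.0
```

>>> {"op": "play_rows", "data": {"travel": [[0,0,-0.2],[0,0,-0.5],[0,0,-0.8],[0,0,-0.8],[0,0,-0.4],[0,0,0],[0,0,0]], "twist": [0,0,0,0,0,0,0]}}

```text
t: 30.88
eef_pos: [0.4701, -0.178, 0.0976]
ee_rot: [3.141, -0.001, -2.818]
force: [-0.4, 0.1, -0.3]
width: 0.0347
gripper_force: 25.0
```

```bash
python3 -c "from h import *;rel(.4755,.180,.075)"
```

```text
t 30.88 at [ 0.4701 -0.178   0.0976] rot [ 3.141e+00 -1.000e-03 -2.818e+00] q6 -1.28 w 0.0347 F [-0.4  0.1 -0.3] gf 25.0
units [-4.76 13.51  0.9 ]
```

>>> {"op": "play_rows", "data": {"travel": [[-0.15,0.5,0],[-0.34,0.95,0],[-0.34,0.95,0],[-0.34,0.95,0],[-0.34,0.95,0],[-0.34,0.95,0],[-0.34,0.95,0],[-0.34,0.95,0]], "twist": [0,0,0,0,0,0,0,0]}}

```text
t: 31.88
eef_pos: [0.4731, 0.0128, 0.0975]
ee_rot: [-3.142, -0.001, -2.818]
force: [0.4, -0.5, -1.5]
width: 0.0347
gripper_force: 25.0
```

>>> {"op": "play_rows", "data": {"travel": [[-0.34,0.95,0],[-0.34,0.95,0],[-0.34,0.95,0],[-0.34,0.95,0],[-0.34,0.95,0],[-0.3,0.8,0],[-0.23,0.6,0],[0,0,0]], "twist": [0,0,0,0,0,0,0,0]}}

```text
t: 32.88
eef_pos: [0.4776, 0.1761, 0.0979]
ee_rot: [-3.141, -0.0, -2.817]
force: [-0.1, 0.4, -0.3]
width: 0.0349
gripper_force: 25.0
```

>>> {"op": "play_rows", "data": {"travel": [[0,0,0],[0,0,0.2],[0,0,0.2],[0,0,0.2],[0,0,0.2],[0,0,0],[0,0,0],[0,0,0]], "twist": [-0.5,-0.9,-0.95,-0.95,-0.9,-0.54,0,0]}}

```text
t: 33.88
eef_pos: [0.4776, 0.1747, 0.0781]
ee_rot: [3.142, -0.0, -2.109]
force: [-0.3, 0.3, -1.0]
width: 0.0349
gripper_force: 25.0
```

```bash
python3 - <<'E'
from h import *
rel(.4755,.180,.041)
f={c:imaging.grab_frame(c) for c in("top","side")}
cv2.imwrite("pics/f1.png",np.hstack([cv2.resize(f["top"]["pixels"][250:330,180:270],(400,356),interpolation=2),cv2.resize(f["side"]["pixels"][180:260,250:340],(400,356),interpolation=2)])[:,:,::-1])
E
```

```text
t 33.88 at [0.4776 0.1747 0.0781] rot [ 3.142 -0.    -2.109] q6 -1.28 w 0.0349 F [-0.3  0.3 -1. ] gf 25.0
units [-0.14  0.18  1.48]
```

>>> {"op": "play_rows", "data": {"travel": [[-0.14,0.18,0.3],[0,0,0.4],[0,0,0.2],[0,0,0],[0,0,0]], "twist": [0,0,0,0,0]}}

```text
t: 34.6
eef_pos: [0.4756, 0.1804, 0.0556]
ee_rot: [-3.142, -0.0, -2.107]
force: [-0.7, 0.2, -0.3]
width: 0.0347
gripper_force: 25.0
```

```bash
python3 - <<'E'
from h import *
rel(.4755,.180,.0385)
f={c:imaging.grab_frame(c) for c in("top","side")}
cv2.imwrite("pics/f2.png",np.hstack([cv2.resize(f["top"]["pixels"][250:330,180:270],(400,356),interpolation=2),cv2.resize(f["side"]["pixels"][195:245,265:321],(400,356),interpolation=2)])[:,:,::-1])
E
```

```text
t 34.6 at [0.4756 0.1804 0.0556] rot [-3.142 -0.    -2.107] q6 -1.29 w 0.0347 F [-0.7  0.2 -0.3] gf 25.0
units [ 0.02 -0.    0.68]
```

View pics/f2.png

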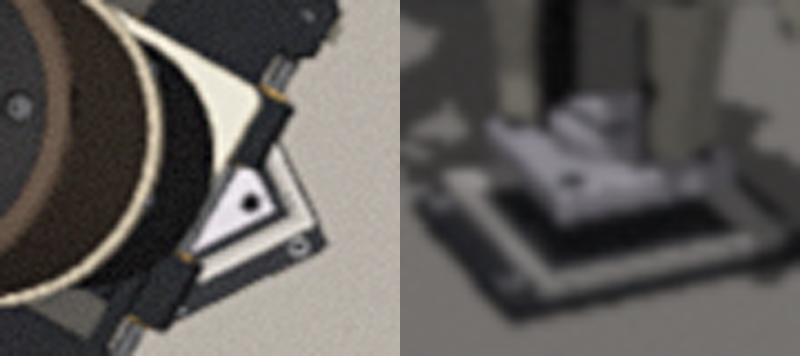

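The flange hangs parallel to the nest frame and centred: its corner hole is at top pixel (236,295), with an even gap to the frame's corner. Lowering to TCP 0.0385.

>>> {"op": "play_rows", "data": {"travel": [[0.02,0,0.2],[0,0,0.25],[0,0,0.15],[0,0,0.08],[0,0,0],[0,0,0]], "twist": [0,0,0,0,0,0]}}

```text
t: 35.45
eef_pos: [0.4751, 0.1798, 0.0386]
ee_rot: [3.141, -0.0, -2.107]
force: [-1.8, -1.4, 2.6]
width: 0.0347
gripper_force: 25.0
```

>>> {"op": "play_rows", "data": {"travel": [[0,0,0],[0,0,0],[0,0,0],[0,0,0],[0,0,-0.3],[0,0,-0.8],[0,0,-1],[0,0,-1]], "twist": [0,0,0,0,0,0,0,0], "fingers": 0.6}}

```text
t: 36.45
eef_pos: [0.4753, 0.1799, 0.1173]
ee_rot: [-3.141, 0.0, -2.107]
force: [0.4, -0.1, -0.3]
width: 0.0526
gripper_force: 0.0
```

>>> {"op": "play_rows", "data": {"travel": [[0,0,-0.5],[0,-0.5,-0.5],[0,-1,0],[0,-1,0],[0,-1,0],[0,-1,0],[0,-0.5,0],[0,0,0]], "twist": [0,0,0,0,0,0,0,0]}}

```text
t: 37.45
eef_pos: [0.583, 0.1154, 0.1404]
ee_rot: [3.141, -0.001, -2.108]
force: [-0.4, -1.1, -0.4]
width: 0.0526
gripper_force: 0.0
```

>>> {"op": "play_rows", "data": {"travel": [[-0.5,-0.5,-0.5],[-0.5,-1,0],[-0.5,-1,0],[-0.5,-1,0],[0,-1,0],[0,-0.5,0],[0,0,0],[0,0,0]], "twist": [0,0,0,0,0,0,0,0]}}

```text
t: 38.45
eef_pos: [0.7149, 0.0957, 0.1537]
ee_rot: [3.141, -0.0, -2.107]
force: [0.3, 0.2, -0.1]
width: 0.0525
gripper_force: 0.0
```

```bash
python3 - <<'E'
from h import *
rel(.4755,.180,.1)
f={c:imaging.grab_frame(c) for c in("top","side")}
for n,zt in(("bearing_flange",.018),("spur_gear",.018),("set_collar",.02),("flanged_bush",.02),("black_lens_cap",.01),("yellow_screwdriver",.01)):
  for c in f:
    print(n,c,[(round(b["confidence"],2),np.round(b["extent"]).astype(int).tolist(),plane(f[c],[b["extent"][:2]],zt)[0,:2].round(3).tolist()) for b in models.boxes_of(n,c)[:3]])
# flange bolt holes + bore in both views: dark blobs in the bright plate
t=f["top"];g=cv2.cvtColor(t["pixels"],cv2.COLOR_RGB2GRAY)
big=cv2.resize(g[262:320,194:252],None,fx=8,fy=8,interpolation=cv2.INTER_CUBIC)
cs,_=cv2.findContours((big<110).astype(np.uint8),cv2.RETR_LIST,cv2.CHAIN_APPROX_NONE)
for q in cs:
    m=cv2.moments(q)
    if 150<m["m00"]<9000:
        p=np.array([m["m10"],m["m01"]])/m["m00"]/8+[194,262]-.44
        print("blob",m["m00"],p.round(1),plane(t,[p],.018)[0].round(4))
E
```

```text
t 38.45 at [0.7149 0.0957 0.1537] rot [ 3.141 -0.    -2.107] q6 -0.94 w 0.0525 F [ 0.3  0.2 -0.1] gf 0.0
units [1.99 9.96 2.15]
bearing_flange top [(0.69, [224, 292, 40, 42], [0.472, 0.176]), (0.67, [463, 298, 40, 39], [0.45, -0.29]), (0.51, [313, 291, 57, 53], [0.471, 0.003])]
bearing_flange side [(0.7, [296, 225, 35, 18], [0.48, 0.163])]
spur_gear top [(0.24, [258, 210, 38, 37], [0.634, 0.109])]
spur_gear side [(0.75, [287, 265, 29, 15], [0.466, -0.006])]
set_collar top [(0.61, [372, 221, 21, 20], [0.605, -0.117])]
set_collar side [(0.64, [368, 299, 23, 17], [0.609, -0.116])]
flanged_bush top [(0.66, [256, 208, 17, 13], [0.638, 0.113])]
flanged_bush side [(0.73, [370, 236, 16, 19], [0.638, 0.109])]
black_lens_cap top [(0.71, [443, 236, 36, 31], [0.574, -0.257]), (0.19, [370, 223, 38, 41], [0.603, -0.113])]
black_lens_cap side []
yellow_screwdriver top [(0.8, [185, 225, 74, 13], [0.607, 0.255])]
yellow_screwdriver side [(0.57, [350, 212, 14, 23], [0.608, 0.247])]
blob 460.0 [216.7 318.8] [0.4215 0.1907 0.018 ]
blob 577.0 [216.7 306.3] [0.4455 0.1907 0.018 ]
blob 8725.0 [233.6 311.8] [0.4341 0.1579 0.018 ]
blob 1160.5 [249.9 303.5] [0.4493 0.1262 0.018 ]
blob 604.5 [237.5 295.8] [0.465  0.1502 0.018 ]
blob 3923.5 [221.9 290.6] [0.4757 0.1804 0.018 ]
blob 599.5 [206.6 285.6] [0.4861 0.2102 0.018 ]
blob 554.0 [207.9 280.1] [0.4969 0.2076 0.018 ]
blob 570.5 [227.4 275.2] [0.5055 0.1695 0.018 ]
blob 4317.0 [233.3 292. ] [0.4724 0.1582 0.018 ]
blob 334.5 [230.1 262.2] [0.5308 0.164  0.018 ]
blob 8558.5 [210.5 270.2] [0.516  0.2025 0.018 ]
```

```bash
python3 - <<'E'
from h import *
t,s=imaging.grab_frame("top"),imaging.grab_frame("side")
print(proj(s,[[.4755,.180,.026]]))
g=cv2.cvtColor(s["pixels"],cv2.COLOR_RGB2GRAY)
big=cv2.resize(g[212:238,274:314],None,fx=8,fy=8,interpolation=cv2.INTER_CUBIC)
for th in(75,85,95):
  for q in cv2.findContours((big<th).astype(np.uint8),cv2.RETR_LIST,cv2.CHAIN_APPROX_NONE)[0]:
    m=cv2.moments(q)
    if 100<m["m00"]<6000:
        p=np.array([m["m10"],m["m01"]])/m["m00"]/8+[274,212]-.44
        if abs(p-[293.3,222]).max()<7: print(th,m["m00"],p.round(1),tri((t,s),([[221.9,290.6]],[p])).round(4))
E
```

```text
[[294.0253677 218.0313037]]
95 199.0 [288.5 227.1] [0.4695 0.1824 0.0024]
95 234.0 [294.4 218.8] [0.4758 0.1794 0.0243]
```

```bash
python3 -c "from h import *;print(arm.job_done())"
```

```text
the job is handed in; nothing more can be done
None
```

I loaded all four parts into their nests in the required order and handed the job in at about 39 s. My camera checks show each part seated and the lens cap and screwdriver where they lay; the hand-in returned no verdict.

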